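Stow the folding calipers in the potter's drying cupboard

ROBOT

A 7-joint arm with a two-finger parallel gripper is mounted at the origin on the work surface. World frame = base frame: x ahead of the robot, y to its left, z up, the work surface at z = 0. Lengths are in m, angles in rad, forces in N, time in s.
With the tool pointing down it reaches from about 0.35 to 0.9 m from the base axis. Payload 7.2 kg.
Tool frame: the origin (TCP) lies midway between the tips of the shut fingers; the grasp point (between the pads) lies 19 mm behind it; z points along the fingers, y is the line along which they close (so a half turn about z gives the same grasp; the last joint's range is limited). The gripper opens to 85 mm and grips with 20 to 120 N. Pads are 22 mm wide; open, the fingers measure 114 mm over their backs; the gripper's body (76 mm by 85 mm) begins 54 mm behind the grasp point. The pads swing forward as they close: fully open they stand 13 mm farther back than shut.
Start: joints at [-1.395, 0.411, -0.013, 1.596, 0.006, 1.134, -0.082], TCP at [0.151, 0.607, 0.231] pointing down, gripper open.
Joint ranges: [-2.95, 2.95], [-0.29, 1.99], [-1.47, 1.44], [0.14, 2.54], [-1.03, 4.17], [0.13, 1.85], [-2.86, 2.86]. Speed limits (rad/s): [2.39, 2.39, 3.01, 3.01, 3.14, 3.14, 3.14].

INTERFACE

Orientations are given as a 3x3 rotation matrix whose columns are the frame's x, y, z axes.
In Python, from cell import arm gives the robot as it stands. The module is installed in compiled form; this text tells all that it offers.
- The arm moves only by the tool servo_tool, never from a script. Its argument "deltas" is one flat list of numbers, 7 for each row, row after row: the shift along the tool's x, y, z in cm, then the turn, a rotation vector about the tool's x, y, z in rad, then the opening, from 0 (shut) to 1 (fully open). A call has 1 to 20 rows; each row shifts and turns the commanded pose from where the row before left it, along the tool's axes as they then stand; what a row does not reach is not made up. A row lasts 1/10 s, in which the tool goes at most 50 mm and 8.59 degrees, less where a joint would pass 70% of its speed; a pose out of reach is approached as far as the arm can. A call is refused whole if a number of a shift passes 5 or a number of a turn 0.15, either way. A call with a gripper value outside its range is refused whole. The fingers move at their own pace and stop on an object; "grip_force" is the grip in N (left out, the last holds). Time passes only in rows, so rows that do not move let the fingers close. It gives the time, the measured TCP pose, the force, the opening and the grip force at its end, in the units of the state.
- arm.get_state(): the state, without advancing time (a new reading comes with each control period).
- arm.camera(name): name is "side" or "top"; returns a dict with "frame" (420x560x3 uint8, red, green, blue), "depth" (420x560 float32, m along the optical axis (not along the pixel's ray), 0 where there is no reading), "K" (3x3 intrinsics, pixels), "position" and "rotation" of the camera in the world. Camera axes: x right, y up, looking along -z (the intrinsics and any distortion apply to the point x, -y, -z); pixel columns grow to the right and rows downward; lengths in m; the calibration is good to about 2 mm. A picture is of the moment at which its call begins.
- arm.close_job(): hands the job in; it is judged then, once.
The state is a dict: "clock": time; "joints": joint angles; "qvel": joint speeds; "effort": joint torques, N m; "tool_pos": TCP position; "orientation": TCP orientation; "ft_force": force on the tool from outside, world axes, zero at the start; "moment": the same for the moment, N m; "opening": finger opening in m; "grasp_force": force on a finger pad.
Only numpy, scipy, OpenCV 4.12 (cv2) and the standard library are available. Lean on these libraries where they do the work, as an engineer would, in place of code of your own. Each camera call takes 0.05 s, during which the arm holds its last target. There are 200 camera calls.

TASK

First pull the cupboard's green bifold door open by its handle until both panels are folded up together at the side of the doorway, and let go. Then fold the wooden calipers shut and lay them in their case inside the cupboard, legs lying flat and well down in the slot and the round pivot end in front within the doorway, and leave the door open. Do not knock over or shift the cup in the cupboard, nor the bowl and the jar on the bench.

Things in the scene. Friction and masses are not known exactly. Their poses are not given: they have to be found in the camera images.
- cupboard: Fixed light-wood drying cupboard, 324 mm wide, 235 deep, 310 high; floor and walls 12 mm; roof of wires 40 mm apart, no way in from above. Origin: bench level, middle of the doorway, in the plane of the shut doors' rear faces. x points level into the cupboard, y along the doorway, z up. Doorway: y -150 to +150 mm, clear from z 12 to 296 mm; above it a track bar. Its place and yaw vary.
- door (a joint): Bifold door opening q, rad: 0 shut, 1.45 fully folded. Two green panels in line, each 150 mm wide, 12 mm thick, z 14 to 290 mm. The first turns by +q about z on a pivot at cupboard (0, -150) mm. The leading panel turns by -q; hinged to the first at the fold, its other edge runs in the track to cupboard (0, -150 + 300 cos q) mm. Stays where left; moves with a few N.
- fold (a point): Fold hinge between the two door panels, at their rear faces, half-way up. In cupboard x, y it lies at (-150 sin q, -150 + 150 cos q) mm for door opening q: it comes out of the cupboard as the door opens. From shut, the handle must first be pulled straight out (cupboard -x); sideways it will not start.
- door_handle (a point): Grip point on the handle, 20 mm below its upper end: upright round steel bar, 12 mm diameter, on the leading panel, free above (z 300 mm), held by a stem at z 215 mm; axis 40 mm off the panel's front. x points square into the panel, y along it away from the fold. In cupboard x, y the bar is at fold + 35 (sin q, cos q) + 52 (-cos q, sin q) mm.
- pivot (a point): Centre of the round pivot end (34 mm diameter), half-way up, of wooden folding calipers lying flat: 18 mm thick, 181 mm from pivot centre to tips, about 120 g, two straight legs 15 mm wide with brass tips. x points along the first leg to its tip, z up; that leg lies 0 to 15 mm to the +y side of this x line. Shut, the second leg lies beside it at -y, 30 mm over both.
- caliper_leg (a joint): Angle between the caliper legs, rad: 0 shut (side by side, the end stop), growing as the second leg swings to the first leg's -y side; starts at 0.25 to 0.55. A little hinge friction (0.03 N m) keeps it where it is left. Squeezing both legs together, for instance 45 mm from the pivot, shuts it.
- tip (a point): Centre of the brass tip of the first caliper leg, 175 mm from the pivot along x, half-way up.
- slot (a point): Middle of the floor of the slot in the calipers' case on the cupboard floor, at cupboard (160, 55, 16) mm, axes as the cupboard's. Slot 48 mm wide (y), 110 mm long (x), between dark wood blocks 24 mm high, open on top and in front. Before it (x -55 to -155 mm) a flat blue felt bay at the same height, 140 mm wide, no walls: room for fingers.
- rest (a point): Where the pivot centre belongs when the calipers are home: on the slot's centre line, in the felt bay, 22 mm inside the doorway and 9 mm over the case floor, at cupboard (22, 55, 25) mm; legs point along cupboard x with the tips deep in the slot. A few mm either way is fine.
- cup: Bystander: unglazed white cup, 68 mm across, 70 mm high, on the cupboard floor at the door pivot's side, beside the case; origin at the centre of its foot.
- bowl: Bystander: unglazed white bowl, 130 mm across, 60 mm high, on the bench; origin at the centre of its foot.
- jar: Bystander: blue glaze jar with a white lid, 72 mm across, 110 mm high, on the bench; origin at the centre of its foot.
Mind the look-alikes: they are no part of the job. Of the things shaped like the part that bears pivot, the wooden one is meant.

How it is judged:
On the way:
1. the bifold door is folded open (at least 1.2 of 1.45 rad) while the calipers are still out of the cupboard (value of joint door above 1.2 rad and x of tip in the frame of cupboard below 0 m), for 0.2 s.
At the end, for the whole second after the job is handed in: Door folded open at least 1.2 rad; calipers shut (within 0.13 rad), flat (0.12 rad, at most 7 mm off the case floor), at rest, tips in the slot at least 50 mm past its mouth and within 25 mm of its centre line, pivot centre at least 5 mm inside the doorway, within 30 mm of that line (value of joint door above 1.2 rad and value of joint caliper_leg below 0.13 rad and x of pivot in the frame of cupboard above 0.005 m and x of tip in the frame of slot above -0.005 m and y of tip in the frame of slot between -0.025 and 0.025 m and y of pivot in the frame of slot between -0.03 and 0.03 m and z of each of tip, pivot in the frame of slot below 0.016 m and angle between pivot's own z axis and vertical below 0.12 rad and linear speed of calipers below 0.02 m/s); the robot touches nothing.
It fails at once if the cup, bowl or jar is shifted by more than 40 mm or tipped (distance of any of cup, bowl, jar from where it was at the start of the episode above 0.04 m or angle between any of cup, bowl, jar's own z axis and vertical above 0.5 rad).
It also fails if it takes over 67 s, if anything falls off the work surface, if the arm or the gripper's body presses on something with over 40 N, if the wrist force passes 120 N, or if a joint passes its speed limit or range.

## Working session

There is one attempt and no reset: what is moved stays moved. The work goes in short steps, Python scripts to look and compute and a tool call to move; the robot and the scene stay as the last step left them, time stands still between calls to the robot, and variables do not carry over. Pictures are saved under pics/ and viewed, at most 10 in all, crops included, and the job is handed in when it is done.

Besides the shell and the picture viewer there is one more tool, called by a JSON object that holds its "name" and its "arguments", one argument or row to a line. servo_tool: Moves the arm, as the interface text tells. Its arguments: {"type":"object","properties":{"deltas":{"type":"array","items":{"type":"number"}},"grip_force":{"type":"number"}},"required":["deltas"]}

```bash
mkdir -p pics; python3 - <<'E'
from cell import arm
import numpy as np,cv2
s=arm.get_state();print(s)
ims=[]
for n in("side","top"):
    c=arm.camera(n);np.savez(f'{n}0.npz',**c);cv2.imwrite(f'pics/{n}0.png',c["frame"][:,:,::-1]);print(n,c["K"],c["position"],c["rotation"],[k for k in c])
E
```

```text
{'clock': 0.0, 'joints': array([-1.39520296,  0.41191647, -0.01269991,  1.59705527,  0.00557789,
        1.13427227, -0.08215283]), 'qvel': array([-5.94443000e-04,  1.08935065e-03, -4.53167105e-04, -3.26793809e-05,
        3.71675535e-04,  1.17052881e-03,  7.77353694e-04]), 'effort': array([ 5.84955014e-04, -6.00619698e+01,  6.82885218e-01, -2.99434090e+01,
        1.39453408e-02,  1.03129016e-02,  3.21390939e-05]), 'tool_pos': array([0.15078722, 0.60602932, 0.2304382 ]), 'orientation': array([[-9.70441713e-01,  2.41335441e-01, -2.92999890e-04],
       [ 2.41335599e-01,  9.70440417e-01, -1.58928161e-03],
       [-9.92110435e-05, -1.61301647e-03, -9.99998694e-01]]), 'ft_force': array([ 0.01265946, -0.02044068,  0.27342536]), 'moment': array([-0.00273179,  0.07986827,  0.02485652]), 'grasp_force': 0.0, 'opening': 0.08554738870985819}
side [[543.69140432   0.         276.3033633 ]
 [  0.         543.69140432 202.80004094]
 [  0.           0.           1.        ]] [ 0.67185951 -0.3891527   1.41050905] [[ 0.95029567 -0.29399647  0.10249005]
 [ 0.31132513  0.90133177 -0.30112739]
 [-0.00384715  0.31806778  0.94806017]] ['frame', 'depth', 'K', 'position', 'rotation']
top [[513.57398663   0.         286.67756742]
 [  0.         513.57398663 210.16504965]
 [  0.           0.           1.        ]] [0.40883885 0.00804033 1.41765218] [[-0.0043214   0.99311272 -0.11708308]
 [-0.9999882  -0.00403207  0.00270788]
 [ 0.00221714  0.1170934   0.99311843]] ['frame', 'depth', 'K', 'position', 'rotation']
```

View pics/side0.png

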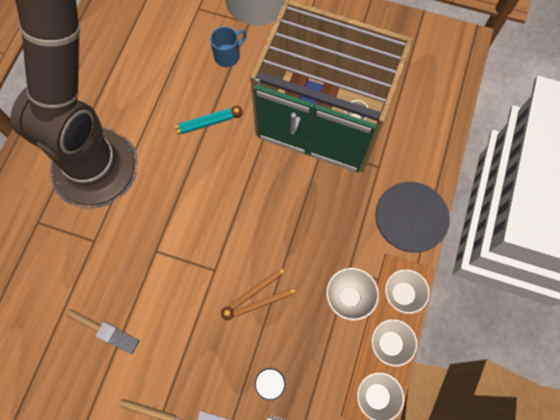

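View pics/top0.png

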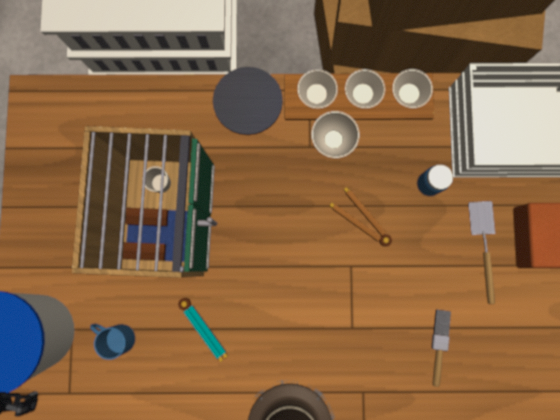

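The side picture shows the shut green door (255-375, 85-165), the handle at (295,122), the wooden calipers' pivot at (227,313) with tips at (281,271) and (293,292), the bowl at (352,293) and the jar at (270,383). In the top picture the handle is at (205,223) and the caliper pivot at (385,240), with tips at (346,189) and (332,206). The teal calipers are the look-alike.

```bash
cat > h.py <<'E'
import numpy as np
def cloud(c):
    d=c["depth"].astype(float);K=c["K"];v,u=np.mgrid[:d.shape[0],:d.shape[1]]
    p=np.stack([(u-K[0,2])/K[0,0]*d,-(v-K[1,2])/K[1,1]*d,-d],-1)
    return p@c["rotation"].T+c["position"]
def proj(c,P):
    q=(np.atleast_2d(P)-c["position"])@c["rotation"];K=c["K"]
    return np.stack([K[0,0]*q[:,0]/-q[:,2]+K[0,2],-K[1,1]*q[:,1]/-q[:,2]+K[1,2]],1)
def ray(c,uv,z):
    K=c["K"];r=c["rotation"]@np.array([(uv[0]-K[0,2])/K[0,0],-(uv[1]-K[1,2])/K[1,1],-1])
    return c["position"]+r*(z-c["position"][2])/r[2]
E
python3 - <<'E'
from h import *
np.set_printoptions(precision=4,suppress=True)
C={n:dict(np.load(n+'0.npz')) for n in('side','top')}
for n,c in C.items():
    P=cloud(c);f=c["frame"].astype(int);R,G,B=f[...,0],f[...,1],f[...,2]
    ok=c["depth"]>0
    g=ok&(G>R+15)&(G>B+5)&(P[...,1]>0.1)&(P[...,2]>0.05)&(P[...,2]<.3)
    p=P[g];print(n,'green',len(p))
    # front face
    if n=='side':
        yb=np.polyfit(p[:,0],p[:,1],1)
        for _ in range(5):
            r=p[:,1]-np.polyval(yb,p[:,0]);k=abs(r-np.median(r))<.006;yb=np.polyfit(p[k,0],p[k,1],1)
        print(yb,np.std(r[k]),k.sum(),p[k].min(0),p[k].max(0))
    # bench
    b=ok&(abs(P[...,0]-.45)<.2)&(abs(P[...,1])<.15);print('bench z',np.median(P[b][:,2]))
    m=ok&(P[...,2]>.010)&(P[...,2]<.03)&(P[...,0]>.25)&(P[...,0]<.65)&(abs(P[...,1]+.15)<.25)&(R>G+20)
    q=P[m];print('cal',len(q),q.min(0),q.max(0))
    np.save('cal_'+n,q)
    # roof / high things of cupboard
    t=ok&(P[...,2]>.28)&(P[...,2]<.34)&(P[...,1]>.1)&(P[...,0]>.2);q=P[t];print('roof',len(q),q.min(0),q.max(0))
uv={'side':[(227,313),(281,271),(293,292)],'top':[(385,240),(346,189),(332,206)]}
for n in uv:
    print(n,[ray(C[n],x,.018 if i==0 else .009+.005)[:2] for i,x in enumerate(uv[n])])
print(ray(C['side'],(352,293),.06),ray(C['side'],(270,383),.11),ray(C['top'],(334,135),.06),ray(C['top'],(437,180),.11))
print('handle',ray(C['top'],(212,222),.3))
import cv2
a=cv2.resize(C['top']['frame'][110:290,60:240],None,fx=3.2,fy=3.2,interpolation=2)
cv2.imwrite('pics/crop0.png',a[:,:,::-1])
E
```

```text
side green 4423
[-0.0461  0.2407] 0.0015529508264163433 4275 [0.4117 0.2046 0.0501] [0.7078 0.2268 0.298 ]
bench z 0.0012677854176130765
cal 971 [ 0.2531 -0.3959  0.0101] [0.6435 0.0973 0.0272]
roof 6292 [0.3985 0.1687 0.28  ] [0.7321 0.4695 0.3193]
top green 1826
bench z 0.00015405192270234735
cal 814 [ 0.2622 -0.3956  0.01  ] [0.6432 0.083  0.0265]
roof 6744 [0.3961 0.1687 0.28  ] [0.7278 0.4666 0.317 ]
side [array([ 0.4943, -0.2651]), array([ 0.5907, -0.1195]), array([ 0.6369, -0.1619])]
top [array([ 0.4908, -0.2635]), array([ 0.6326, -0.1601]), array([ 0.5854, -0.1207])]
[ 0.7779 -0.1262  0.06  ] [ 0.652  -0.3907  0.11  ] [ 0.7734 -0.1248  0.06  ] [ 0.6399 -0.3842  0.11  ]
handle [0.5152 0.1682 0.3   ]
```

View pics/crop0.png

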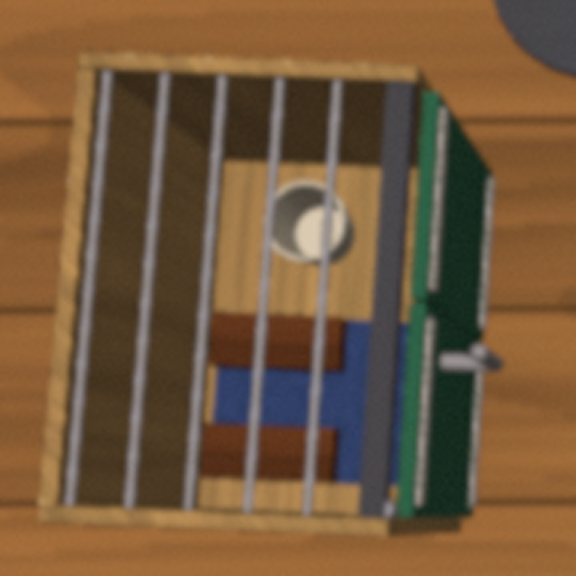

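```bash
python3 - <<'E'
from h import *
np.set_printoptions(precision=4,suppress=True)
C={n:dict(np.load(n+'0.npz')) for n in('side','top')}
for n,c in C.items():
    P=cloud(c);f=c["frame"].astype(int);R,G,B=f[...,0],f[...,1],f[...,2]
    m=(c["depth"]>0)&(abs(P[...,0]-.52)<.04)&(P[...,1]>.14)&(P[...,1]<.2)&(P[...,2]>.1)
    q=P[m];q=q[np.argsort(-q[:,2])];print(n,len(q));print(q[:40:3])
    t=(c["depth"]>0)&(P[...,2]>.285)&(P[...,2]<.34)&(P[...,1]>.1)&(P[...,0]>.3)
    q=P[t];k=(abs(q[:,0]-.56)<.12)
    # front edge of high stuff per x bin; side extents per y
    print('front edge',[(x,np.round(np.percentile(q[abs(q[:,0]-x)<.015][:,1],[1,99]),4)) for x in(.44,.5,.56,.62,.68)])
    print('sides',[(y,np.round(np.percentile(q[abs(q[:,1]-y)<.012][:,0],[1,99]),4)) for y in(.25,.3,.35,.4,.43)])
    g=(c["depth"]>0)&(G>R+15)&(G>B+5)&(P[...,1]>0.1)&(P[...,2]>0.05)&(P[...,2]<.28);p=P[g]
    for a,b in((.42,.55),(.57,.7)):
        k=p[(p[:,0]>a)&(p[:,0]<b)];z=np.polyfit(k[:,0],k[:,1],1)
        for _ in range(6):
            r=k[:,1]-np.polyval(z,k[:,0]);k=k[abs(r)<.008];z=np.polyfit(k[:,0],k[:,1],1)
        print('panel',z,np.polyval(z,.56),len(k))
    # calipers
    q=np.load(f'cal_{n}.npy');k=np.hypot(q[:,0]-.55,q[:,1]+.19)<.14;k&=(q[:,0]>.47);q=q[k]
    piv=np.array([.4925,-.2643])
    d=q[:,:2]-piv;r=np.hypot(*d.T);a=np.arctan2(d[:,1],d[:,0])
    print('cal',len(q),np.median(q[:,2]),'pivot c',q[r<.016].mean(0))
    for rr in (.05,.08,.11,.14,.165):
        aa=a[abs(r-rr)<.012];lo=aa[aa<np.median(a)];print(rr,np.round(np.sort(aa)[::max(1,len(aa)//8)],3))
E
```

```text
side 119
[[0.5253 0.1727 0.3123]
 [0.5213 0.1708 0.3086]
 [0.522  0.1687 0.308 ]
 [0.5216 0.1774 0.3063]
 [0.5257 0.1798 0.3044]
 [0.5249 0.1747 0.3035]
 [0.5201 0.1826 0.3009]
 [0.526  0.1718 0.2997]
 [0.5221 0.1691 0.2975]
 [0.5269 0.1693 0.2951]
 [0.5192 0.171  0.2924]
 [0.5239 0.1716 0.2892]
 [0.5244 0.1703 0.2869]
 [0.5244 0.1706 0.2813]]
front edge [(0.44, array([0.219 , 0.4653])), (0.5, array([0.2158, 0.4632])), (0.56, array([0.2131, 0.4599])), (0.62, array([0.2094, 0.4571])), (0.68, array([0.2084, 0.4547]))]
sides [(0.25, array([0.4013, 0.7215])), (0.3, array([0.4019, 0.725 ])), (0.35, array([0.4046, 0.7273])), (0.4, array([0.4074, 0.7288])), (0.43, array([0.4079, 0.7301]))]
panel [-0.0457  0.2403] 0.21469426761005125 1542
panel [-0.0453  0.24  ] 0.21461100022149704 1786
cal 922 0.01854560018757312 pivot c [ 0.4928 -0.2646  0.0194]
0.05 [0.281 0.436 0.52  0.597 0.678 0.989 1.07  1.151]
0.08 [0.479 0.532 0.59  0.632 0.678 0.965 1.006 1.058 1.11 ]
0.11 [0.535 0.583 0.618 0.648 0.676 0.96  0.993 1.017 1.061]
0.14 [-0.094  0.596  0.623  0.645  0.676  0.949  0.977  1.003  1.036]
0
[... 505 characters left out ...]
)), (0.62, array([0.2108, 0.4563])), (0.68, array([0.2077, 0.4534]))]
sides [(0.25, array([0.3965, 0.7186])), (0.3, array([0.3989, 0.7218])), (0.35, array([0.4012, 0.7238])), (0.4, array([0.4036, 0.7257])), (0.43, array([0.4058, 0.7261]))]
panel [-0.0447  0.2382] 0.21311334338021537 489
panel [-0.0448  0.2381] 0.21303271408579608 543
cal 795 0.017840309767106266 pivot c [ 0.4919 -0.2638  0.0187]
0.05 [0.371 0.499 0.569 0.638 0.715 1.04  1.12  1.183 1.265]
0.08 [-0.772  0.562  0.613  0.671  0.968  1.014  1.062  1.113]
0.11 [0.553 0.603 0.647 0.679 0.965 0.991 1.032 1.062]
0.14 [0.582 0.619 0.645 0.675 0.698 0.975 1.002 1.027 1.052]
0.165 [0.601 0.63  0.649 0.667 0.688 0.972 0.991 1.008 1.034]
```

```bash
cat >> h.py <<'E'
from scipy.spatial.transform import Rotation as Ro
O=np.array([.5588,.226,0]);XC=np.array([.0455,.999,0]);YC=np.array([-.999,.0455,0]);A=1.5253
def cup(x,y,z): return O+x/1e3*XC+y/1e3*YC+np.array([0,0,z/1e3])
def bar(q,z): 
    s,c=np.sin(q),np.cos(q)
    return cup(-150*s+35*s-52*c,-150+150*c+35*c+52*s,z)
def down(a):  # tool z down, tool y at world angle a
    y=np.array([np.cos(a),np.sin(a),0]);z=np.array([0,0,-1.]);return np.stack([np.cross(y,z),y,z],1)
def rows(p,R,path):
    """path: list of (pos,R,n); prints rows"""
    for P,Q,n in path:
        w=(Ro.from_matrix(R).inv()*Ro.from_matrix(Q)).as_rotvec();p0,R0=p,R
        out=[]
        for i in range(n):
            d=(P-p0)/n
            out.append(np.r_[R.T@d*100,w/n]);R=R@Ro.from_rotvec(w/n).as_matrix()
        p=P;o=np.round(out,3)
        if np.ptp(o,0).max()<.05: print(n,'x',list(np.round(o.mean(0),3)))
        else: print(n,'rows');[print(list(map(float,r))) for r in o]
    return p,R
E
python3 - <<'E'
from h import *
from cell import arm
s=arm.get_state();p,R=s['tool_pos'],s['orientation']
t=bar(0,261);print(t)
rows(p,R,[(p+[0,0,.17],R,4),(np.r_[t[:2],.40],R,16),(np.r_[t[:2],.40],down(A),2)])
E
```

```text
[0.521469  0.1756445 0.261    ]
4 x [np.float64(0.0), np.float64(-0.006), np.float64(-4.25), np.float64(0.0), np.float64(0.0), np.float64(0.0)]
16 x [np.float64(-2.898), np.float64(-2.052), np.float64(0.007), np.float64(0.0), np.float64(0.0), np.float64(0.0)]
2 x [np.float64(0.0), np.float64(0.0), np.float64(0.0), np.float64(-0.001), np.float64(0.0), np.float64(-0.099)]
```

{"name": "servo_tool", "arguments": {
  "deltas": [0, 0, -4.25, 0, 0, 0, 0.35, 0, 0, -4.25, 0, 0, 0, 0.35, 0, 0, -4.25, 0, 0, 0, 0.35, 0, 0, -4.25, 0, 0, 0, 0.35, -2.9, -2.05, 0, 0, 0, 0, 0.35, -2.9, -2.05, 0, 0, 0, 0, 0.35, -2.9, -2.05, 0, 0, 0, 0, 0.35, -2.9, -2.05, 0, 0, 0, 0, 0.35, -2.9, -2.05, 0, 0, 0, 0, 0.35, -2.9, -2.05, 0, 0, 0, 0, 0.35, -2.9, -2.05, 0, 0, 0, 0, 0.35, -2.9, -2.05, 0, 0, 0, 0, 0.35, -2.9, -2.05, 0, 0, 0, 0, 0.35, -2.9, -2.05, 0, 0, 0, 0, 0.35, -2.9, -2.05, 0, 0, 0, 0, 0.35, -2.9, -2.05, 0, 0, 0, 0, 0.35, -2.9, -2.05, 0, 0, 0, 0, 0.35, -2.9, -2.05, 0, 0, 0, 0, 0.35, -2.9, -2.05, 0, 0, 0, 0, 0.35, -2.9, -2.05, 0, 0, 0, 0, 0.35]
}}

```text
clock: 2.1
tool_pos: [0.5226, 0.175, 0.4011]
orientation: [[-0.97, 0.241, -0.0], [0.241, 0.97, -0.0], [0.0, -0.0, -1.0]]
ft_force: [0.3, 0.7, -0.6]
opening: 0.0303
grasp_force: 0.0
```

{"name": "servo_tool", "arguments": {
  "deltas": [0, 0, 1, 0, 0, -0.099, 0.35, 0, 0, 1, 0, 0, -0.099, 0.35, 0, 0, 2, 0, 0, 0, 0.35, 0, 0, 2, 0, 0, 0, 0.35, 0, 0, 2, 0, 0, 0, 0.35, 0, 0, 2, 0, 0, 0, 0.35, 0, 0, 2, 0, 0, 0, 0.35, 0, 0, 2, 0, 0, 0, 0.35, 0, 0, 0, 0, 0, 0, 0.35]
}}

```text
clock: 3.0
tool_pos: [0.5203, 0.1757, 0.2585]
orientation: [[-0.999, 0.046, -0.005], [0.046, 0.999, -0.002], [0.005, -0.003, -1.0]]
ft_force: [-0.6, -0.1, 0.1]
opening: 0.03
grasp_force: 0.0
```

{"name": "servo_tool", "arguments": {
  "deltas": [0, 0, 0, 0, 0, 0, 0, 0, 0, 0, 0, 0, 0, 0, 0, 0, 0, 0, 0, 0, 0, 0, 0, 0, 0, 0, 0, 0],
  "grip_force": 50
}}

```text
clock: 3.4
tool_pos: [0.522, 0.1746, 0.2618]
orientation: [[-0.999, 0.047, -0.0], [0.047, 0.999, -0.002], [0.0, -0.002, -1.0]]
ft_force: [-0.6, -5.8, -2.4]
opening: 0.0104
grasp_force: 48.9
```

```bash
python3 - <<'E'
from h import *
from cell import arm
s=arm.get_state();print(s['joints'])
p,R=s['tool_pos'],s['orientation']
off=p-bar(0,261);off[2]=0
off[2]=p[2]-.261
N=32
pth=[(bar(q,261)+off,R@Ro.from_rotvec([0,0,q]).as_matrix(),1) for q in np.linspace(1.45/N,1.45,N)]
rows(p,R,pth)
E
```

```text
[-0.68593233  0.26050803  0.33896526  1.75692896 -0.09285303  1.14081261
  1.20495993]
1 x [np.float64(0.216), np.float64(-0.516), np.float64(0.001), np.float64(0.0), np.float64(0.0), np.float64(0.045)]
1 x [np.float64(0.154), np.float64(-0.512), np.float64(0.001), np.float64(0.0), np.float64(0.0), np.float64(0.045)]
1 x [np.float64(0.094), np.float64(-0.502), np.float64(0.001), np.float64(0.0), np.float64(0.0), np.float64(0.045)]
1 x [np.float64(0.034), np.float64(-0.487), np.float64(0.001), np.float64(0.0), np.float64(0.0), np.float64(0.045)]
1 x [np.float64(-0.024), np.float64(-0.466), np.float64(0.001), np.float64(0.0), np.float64(0.0), np.float64(0.045)]
1 x [np.float64(-0.08), np.float64(-0.44), np.float64(0.001), np.float64(0.0), np.float64(0.0), np.float64(0.045)]
1 x [np.float64(-0.133), np.float64(-0.409), np.float64(0.001), np.float64(0.0), np.float64(0.0), np.float64(0.045)]
1 x [np.float64(-0.184), np.float64(-0.374), np.float64(0.001), np.float64(0.0), np.float64(0.0), np.float64(0.045)]
1 x [np.float64(-0.231), np.float64(-0.334), np.float64(0.001), np.float64(0.0), np
[... 1960 characters left out ...]
, np.float64(0.045)]
1 x [np.float64(-0.237), np.float64(0.656), np.float64(0.0), np.float64(0.0), np.float64(0.0), np.float64(0.045)]
1 x [np.float64(-0.19), np.float64(0.696), np.float64(0.0), np.float64(0.0), np.float64(0.0), np.float64(0.045)]
1 x [np.float64(-0.14), np.float64(0.732), np.float64(0.0), np.float64(0.0), np.float64(0.0), np.float64(0.045)]
1 x [np.float64(-0.087), np.float64(0.763), np.float64(0.0), np.float64(0.0), np.float64(0.0), np.float64(0.045)]
1 x [np.float64(-0.032), np.float64(0.79), np.float64(0.0), np.float64(0.0), np.float64(0.0), np.float64(0.045)]
1 x [np.float64(0.026), np.float64(0.811), np.float64(0.0), np.float64(0.0), np.float64(0.0), np.float64(0.045)]
```

{"name": "servo_tool", "arguments": {
  "deltas": [0.22, -0.52, 0, 0, 0, 0.045, 0, 0.15, -0.51, 0, 0, 0, 0.045, 0, 0.09, -0.5, 0, 0, 0, 0.045, 0, 0.03, -0.49, 0, 0, 0, 0.045, 0, -0.02, -0.47, 0, 0, 0, 0.045, 0, -0.08, -0.44, 0, 0, 0, 0.045, 0, -0.13, -0.41, 0, 0, 0, 0.045, 0, -0.18, -0.37, 0, 0, 0, 0.045, 0, -0.23, -0.33, 0, 0, 0, 0.045, 0, -0.27, -0.29, 0, 0, 0, 0.045, 0, -0.31, -0.24, 0, 0, 0, 0.045, 0, -0.35, -0.19, 0, 0, 0, 0.045, 0, -0.38, -0.14, 0, 0, 0, 0.045, 0, -0.4, -0.08, 0, 0, 0, 0.045, 0, -0.42, -0.02, 0, 0, 0, 0.045, 0, -0.44, 0.04, 0, 0, 0, 0.045, 0]
}}

```text
clock: 5.0
tool_pos: [0.5303, 0.1115, 0.2618]
orientation: [[-0.719, 0.695, -0.002], [0.695, 0.719, -0.001], [0.001, -0.002, -1.0]]
ft_force: [-5.3, -4.5, -0.8]
opening: 0.0104
grasp_force: 49.4
```

```bash
python3 - <<'E'
from h import *
from cell import arm
s=arm.get_state();print(s['joints'],s['tool_pos'],bar(.725,261))
E
```

```text
[-0.68986718  0.25415521  0.48351468  1.78220145 -0.12870213  1.13895073
  0.6371195 ] [0.5303348  0.11145549 0.26181547] [0.53062671 0.11197711 0.261     ]
```

Tracking well; finish the fold.

{"name": "servo_tool", "arguments": {
  "deltas": [-0.44, 0.1, 0, 0, 0, 0.045, 0, -0.45, 0.16, 0, 0, 0, 0.045, 0, -0.45, 0.22, 0, 0, 0, 0.045, 0, -0.44, 0.28, 0, 0, 0, 0.045, 0, -0.42, 0.34, 0, 0, 0, 0.045, 0, -0.4, 0.4, 0, 0, 0, 0.045, 0, -0.38, 0.46, 0, 0, 0, 0.045, 0, -0.35, 0.51, 0, 0, 0, 0.045, 0, -0.32, 0.56, 0, 0, 0, 0.045, 0, -0.28, 0.61, 0, 0, 0, 0.045, 0, -0.24, 0.66, 0, 0, 0, 0.045, 0, -0.19, 0.7, 0, 0, 0, 0.045, 0, -0.14, 0.73, 0, 0, 0, 0.045, 0, -0.09, 0.76, 0, 0, 0, 0.045, 0, -0.03, 0.79, 0, 0, 0, 0.045, 0, 0, 0.6, 0, 0, 0, 0.03, 0]
}}

```text
clock: 6.6
tool_pos: [0.6286, 0.1009, 0.2619]
orientation: [[-0.096, 0.995, 0.0], [0.995, 0.096, -0.002], [-0.003, 0.0, -1.0]]
ft_force: [0.1, -6.3, -2.8]
opening: 0.0105
grasp_force: 49.1
```

{"name": "servo_tool", "arguments": {
  "deltas": [0, 0, 0, 0, 0, 0, 0.35, 0, 0, 0, 0, 0, 0, 0.35, 0, 0, 0, 0, 0, 0, 0.35, 0, 0, -1, 0, 0, 0, 0.35, 0, 0, -2, 0, 0, 0, 0.35, 0, 0, -3, 0, 0, 0, 0.35, 0, 0, -3, 0, 0, 0, 0.35]
}}

```text
clock: 7.3
tool_pos: [0.6278, 0.1034, 0.3532]
orientation: [[-0.1, 0.995, 0.0], [0.995, 0.1, 0.0], [0.0, 0.0, -1.0]]
ft_force: [-0.4, 0.5, -0.2]
opening: 0.0297
grasp_force: 0.0
```

```bash
python3 - <<'E'
from h import *
from cell import arm
import cv2
np.set_printoptions(precision=4,suppress=True)
s=arm.get_state();print(s['joints'],s['tool_pos'],bar(1.45,261))
f=[]
for n in('side','top'):
    c=arm.camera(n);np.savez(n+'1.npz',**c);f.append(c['frame'])
cv2.imwrite('pics/both1.png',cv2.resize(np.hstack(f)[:,:,::-1],(800,300),interpolation=3))
E
```

```text
[-0.678   0.4007  0.6446  1.418  -0.2405  1.4017  0.0691] [0.6278 0.1034 0.3532] [0.6293 0.1022 0.261 ]
```

View pics/both1.png

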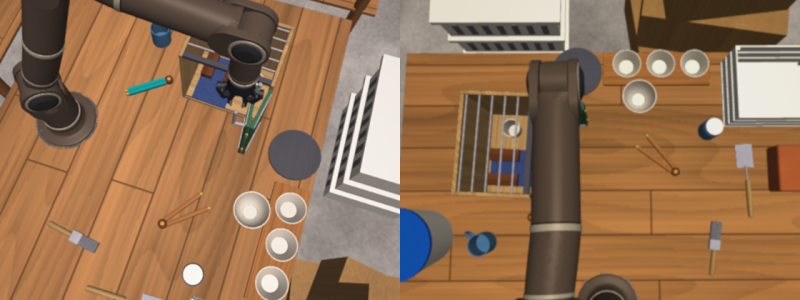

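The picture shows the panels folded together at the doorway's far side (about (255,130) in the left half), and nothing else has moved. Next comes the tilted grasp of the calipers.

```bash
cat >> h.py <<'E'
def tilt(phi,t): # caliper axis at phi, tool leaning t from vertical toward it
    y=np.array([-np.sin(phi),np.cos(phi),0]);z=np.array([np.sin(t)*np.cos(phi),np.sin(t)*np.sin(phi),-np.cos(t)]);return np.stack([np.cross(y,z),y,z],1)
E
python3 - <<'E'
from h import *
from cell import arm
s=arm.get_state();p,R=s['tool_pos'],s['orientation']
ph=.82;g=np.array([.4923,-.2642,0])+.047*np.array([np.cos(ph),np.sin(ph),0])
print(g)
rows(p,R,[(np.r_[g[:2],.25],tilt(ph,0.7),14)])
rows(np.r_[g[:2],.25],tilt(ph,0.7),[(np.r_[g[:2],.05],tilt(ph,0.7),6)])
E
```

```text
[ 0.5243644  -0.22983615  0.        ]
14 rows
[-2.292, -0.993, 0.753, -0.056, -0.025, -0.156]
[-2.088, -1.376, 0.741, -0.056, -0.025, -0.156]
[-1.829, -1.722, 0.703, -0.056, -0.025, -0.156]
[-1.52, -2.021, 0.639, -0.056, -0.025, -0.156]
[-1.171, -2.265, 0.552, -0.056, -0.025, -0.156]
[-0.791, -2.446, 0.444, -0.056, -0.025, -0.156]
[-0.391, -2.559, 0.318, -0.056, -0.025, -0.156]
[0.017, -2.603, 0.176, -0.056, -0.025, -0.156]
[0.423, -2.574, 0.025, -0.056, -0.025, -0.156]
[0.816, -2.474, -0.133, -0.056, -0.025, -0.156]
[1.183, -2.306, -0.294, -0.056, -0.025, -0.156]
[1.515, -2.075, -0.451, -0.056, -0.025, -0.156]
[1.803, -1.787, -0.602, -0.056, -0.025, -0.156]
[2.038, -1.449, -0.742, -0.056, -0.025, -0.156]
6 x [np.float64(2.147), np.float64(0.0), np.float64(2.549), np.float64(0.0), np.float64(0.0), np.float64(0.0)]
```

```bash
sed -i 's/y=np.array(\[-np.sin(phi),np.cos(phi),0\])/y=np.array([np.sin(phi),-np.cos(phi),0])/' h.py
python3 - <<'E'
from h import *
from cell import arm
s=arm.get_state();p,R=s['tool_pos'],s['orientation']
ph=.82;g=np.array([.4923,-.2642,0])+.047*np.array([np.cos(ph),np.sin(ph),0])
q=np.r_[g[:2],.25]
rows(p,R,[(q,tilt(ph,0.7),12),(np.r_[g[:2],.05],tilt(ph,0.7),6)])
E
```

```text
12 rows
[-2.674, -1.158, 0.878, -0.024, 0.054, 0.068]
[-2.79, -0.991, 0.703, -0.024, 0.054, 0.068]
[-2.885, -0.813, 0.527, -0.024, 0.054, 0.068]
[-2.958, -0.624, 0.351, -0.024, 0.054, 0.068]
[-3.008, -0.427, 0.176, -0.024, 0.054, 0.068]
[-3.035, -0.223, 0.004, -0.024, 0.054, 0.068]
[-3.039, -0.015, -0.164, -0.024, 0.054, 0.068]
[-3.019, 0.198, -0.327, -0.024, 0.054, 0.068]
[-2.977, 0.412, -0.482, -0.024, 0.054, 0.068]
[-2.911, 0.626, -0.63, -0.024, 0.054, 0.068]
[-2.823, 0.839, -0.768, -0.024, 0.054, 0.068]
[-2.714, 1.047, -0.895, -0.024, 0.054, 0.068]
6 x [np.float64(-2.147), np.float64(0.0), np.float64(2.549), np.float64(0.0), np.float64(0.0), np.float64(0.0)]
```

{"name": "servo_tool", "arguments": {
  "deltas": [-2.67, -1.16, 0.88, -0.024, 0.054, 0.068, 0.35, -2.79, -0.99, 0.7, -0.024, 0.054, 0.068, 0.35, -2.88, -0.81, 0.53, -0.024, 0.054, 0.068, 0.5, -2.96, -0.62, 0.35, -0.024, 0.054, 0.068, 0.8, -3.01, -0.43, 0.18, -0.024, 0.054, 0.068, 0.8, -3.04, -0.22, 0, -0.024, 0.054, 0.068, 0.8, -3.04, 0, -0.16, -0.024, 0.054, 0.068, 0.8, -3.02, 0.2, -0.33, -0.024, 0.054, 0.068, 0.8, -2.98, 0.41, -0.48, -0.024, 0.054, 0.068, 0.8, -2.91, 0.63, -0.63, -0.024, 0.054, 0.068, 0.8, -2.82, 0.84, -0.77, -0.024, 0.054, 0.068, 0.8, -2.71, 1.05, -0.9, -0.024, 0.054, 0.068, 0.8, 0, 0, 0, 0, 0, 0, 0.8, 0, 0, 0, 0, 0, 0, 0.8]
}}

```text
clock: 8.8
tool_pos: [0.5216, -0.2314, 0.2466]
orientation: [[0.529, 0.731, 0.431], [0.562, -0.683, 0.467], [0.635, -0.005, -0.772]]
ft_force: [0.1, 0.2, 0.1]
opening: 0.0687
grasp_force: 0.0
```

```bash
python3 - <<'E'
from h import *
from cell import arm
np.set_printoptions(precision=4,suppress=True)
s=arm.get_state();p,R=s['tool_pos'],s['orientation'];print(s['joints'],p,R[:,2])
# recheck caliper from both views at present
for n in('side','top'):
    c=arm.camera(n);P=cloud(c);f=c["frame"].astype(int)
    m=(c["depth"]>0)&(P[...,2]>.009)&(P[...,2]<.026)&(f[...,0]>f[...,1]+20)
    q=P[m];d=q[:,:2]-[.4923,-.2642];r=np.hypot(*d.T);a=np.arctan2(d[:,1],d[:,0])
    k=(r>.09)&(r<.17)&(abs(a-.82)<.35);h=a[k]>.82
    # centre lines: fit each leg
    for l in(h,~h):
        x=d[k][l];v=np.linalg.svd(x-x.mean(0))[2][0];v*=np.sign(v[0]);print(n,len(x),np.arctan2(v[1],v[0]),'offset of pivot',np.cross(v,x.mean(0)))
ph=.82;g=np.array([.4923,-.2642,0])+.047*np.array([np.cos(ph),np.sin(ph),0])
rows(p,R,[(np.r_[g[:2],.04],tilt(ph,0.7),7)])
E
```

```text
[ 0.1627  0.4034  0.7359  1.909  -1.0145  1.2755  0.6159] [ 0.5216 -0.2314  0.2466] [ 0.4308  0.4668 -0.7723]
side 190 0.9396182784652471 offset of pivot 0.005864839938321674
side 198 0.6902698119975421 offset of pivot -0.008898141815364899
top 165 0.9359531829471386 offset of pivot 0.009660696791030612
top 158 0.6869200565135651 offset of pivot -0.0062172212445150005
7 x [np.float64(-1.852), np.float64(0.023), np.float64(2.298), np.float64(-0.001), np.float64(0.002), np.float64(0.0)]<stdin>:13: DeprecationWarning: Arrays of 2-dimensional vectors are deprecated. Use arrays of 3-dimensional vectors instead. (deprecated in NumPy 2.0)
```

{"name": "servo_tool", "arguments": {
  "deltas": [-1.85, 0, 2.3, 0, 0, 0, 0.8, -1.85, 0, 2.3, 0, 0, 0, 0.8, -1.85, 0, 2.3, 0, 0, 0, 0.8, -1.85, 0, 2.3, 0, 0, 0, 0.8, -1.85, 0, 2.3, 0, 0, 0, 0.8, -1.85, 0, 2.3, 0, 0, 0, 0.8, -1.85, 0, 2.3, 0, 0, 0, 0.8, 0, 0, 0, 0, 0, 0, 0.8]
}}

```text
clock: 9.7
tool_pos: [0.5225, -0.2256, 0.0377]
orientation: [[0.528, 0.734, 0.427], [0.563, -0.679, 0.471], [0.636, -0.009, -0.772]]
ft_force: [-0.3, 0.6, 0.7]
opening: 0.0683
grasp_force: 0.0
```

```bash
python3 - <<'E'
from h import *
from cell import arm
import cv2
np.set_printoptions(precision=4,suppress=True)
s=arm.get_state();p,R=s['tool_pos'],s['orientation'];print(s['joints'],p,R[:,2])
c=arm.camera('side');cv2.imwrite('pics/s2.png',cv2.resize(c['frame'][210:360,160:360],None,fx=3,fy=3,interpolation=2)[:,:,::-1])
ph=.815;g=np.array([.4923,-.2642,0])+.047*np.array([np.cos(ph),np.sin(ph),0])
rows(p,R,[(np.r_[g[:2],.01],tilt(ph,0.7),3)])
E
```

```text
[ 0.7726  0.6556 -0.0692  1.9923 -1.0219  0.7847  0.8214] [ 0.5225 -0.2256  0.0377] [ 0.4269  0.4714 -0.7717]
3 x [np.float64(-0.635), np.float64(0.156), np.float64(0.671), np.float64(-0.004), np.float64(0.004), np.float64(0.0)]
```

View pics/s2.png

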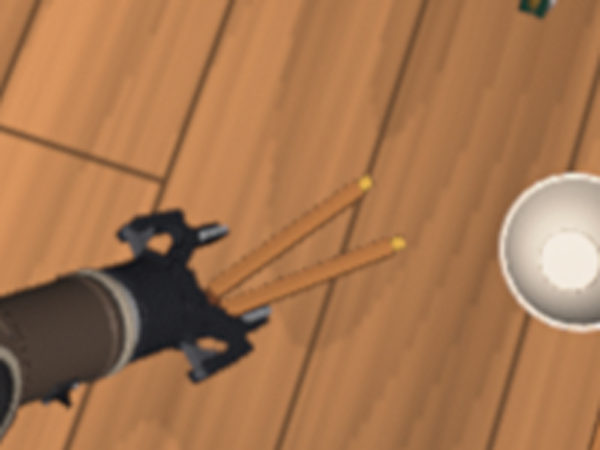

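The fingers stand either side of the legs near the pivot, as wanted.

{"name": "servo_tool", "arguments": {
  "deltas": [-0.63, 0.16, 0.67, 0, 0.004, 0, 0.8, -0.63, 0.16, 0.67, 0, 0.004, 0, 0.8, -0.63, 0.16, 0.67, 0, 0, 0, 0.8, 0, 0, 0, 0, 0, 0, 0.6, 0, 0, 0, 0, 0, 0, 0.5, 0, 0, 0, 0, 0, 0, 0.4, 0, 0, 0, 0, 0, 0, 0.3, 0, 0, 0, 0, 0, 0, 0.2, 0, 0, 0, 0, 0, 0, 0, 0, 0, 0, 0, 0, 0, 0, 0, 0, 0, 0, 0, 0, 0],
  "grip_force": 40
}}

```text
clock: 10.85
tool_pos: [0.5256, -0.2323, 0.0132]
orientation: [[0.524, 0.733, 0.435], [0.56, -0.681, 0.472], [0.642, -0.004, -0.767]]
ft_force: [-1.9, 0.5, 6.0]
opening: 0.0283
grasp_force: 39.9
```

```bash
python3 - <<'E'
from h import *
from cell import arm
import cv2
np.set_printoptions(precision=4,suppress=True)
s=arm.get_state();p,R=s['tool_pos'],s['orientation'];print(s['joints'],p,R,s['ft_force'])
c=arm.camera('side');cv2.imwrite('pics/s3.png',cv2.resize(c['frame'][210:360,160:360],None,fx=3,fy=3,interpolation=2)[:,:,::-1])
E
```

```text
[ 0.8257  0.7113 -0.1268  1.9772 -1.0226  0.7418  0.8551] [ 0.5256 -0.2323  0.0132] [[ 0.5237  0.7325  0.435 ]
 [ 0.5599 -0.6807  0.4724]
 [ 0.6421 -0.0039 -0.7666]] [-1.8528  0.4754  5.9722]
```

View pics/s3.png

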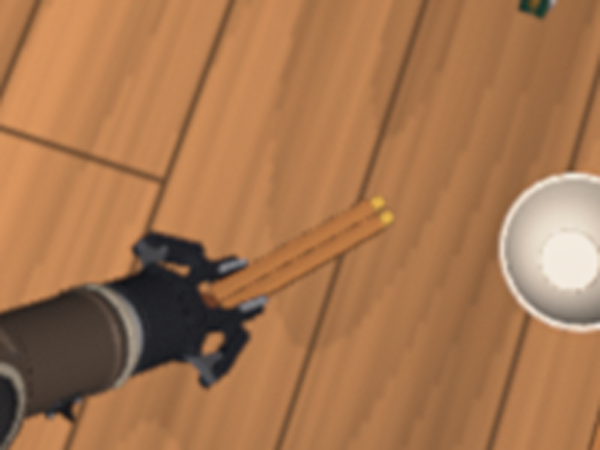

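{"name": "servo_tool", "arguments": {
  "deltas": [-0.64, 0, 0.77, 0, 0, 0, 0, 0.64, 0, -0.77, 0, 0, 0, 0, 1.28, 0, -1.53, 0, 0, 0, 0, 1.93, 0, -2.3, 0, 0, 0, 0, 1.93, 0, -2.3, 0, 0, 0, 0, 1.93, 0, -2.3, 0, 0, 0, 0, 1.28, 0, -1.53, 0, 0, 0, 0, 0, 0, 0, 0, 0, 0, 0]
}}

```text
clock: 11.7
tool_pos: [0.5269, -0.2336, 0.1451]
orientation: [[0.522, 0.732, 0.437], [0.562, -0.681, 0.469], [0.641, 0.001, -0.767]]
ft_force: [-0.0, -0.1, -0.9]
opening: 0.0282
grasp_force: 53.7
```

```bash
cat >> h.py <<'E'
def look(arm,tag):
    import cv2
    s=arm.get_state();p,R=s['tool_pos'],s['orientation'];print(s['joints'],p,'\n',R,s['opening'])
    for n in('side','top'):
        c=arm.camera(n);np.savez(n+tag+'.npz',**c);P=cloud(c);f=c["frame"].astype(int)
        m=(c["depth"]>0)&(f[...,0]>f[...,1]+25)
        L=(P-p)@R  # tool frame
        # caliper axis in tool frame: unit t; nominal horizontal forward
        fw=np.array([R[2,2],0,-R[2,0]]);fw/=np.linalg.norm(fw);fw*=np.sign((R@fw)@[R[0,2],R[1,2],0])
        up=R.T@np.array([0,0,1.]);a=L@fw;b=L@R.T@np.array([0,0,1.]) if 0 else L@up
        k=m&(a>.04)&(a<.14)&(abs(L[...,1])<.05)&(abs(b)<.04)
        x=P[k];
        if len(x)<20: print(n,'few',len(x));continue
        v=np.linalg.svd(x-x.mean(0))[2][0];v*=np.sign(v@(R@fw));cen=x.mean(0)
        print(n,len(x),'axis',v,'yaw',np.arctan2(v[1],v[0]),'centre-in-tool lateral',L[k][:,1].mean(),'width',np.ptp(np.percentile(L[k][:,1],[3,97])),'height vs tcp',b[k].mean(),'max fwd',a[m&(abs(L[...,1])<.03)&(abs(b)<.04)&(a<.2)].max(),a[m&(abs(L[...,1])<.03)&(abs(b)<.03)&(a>-.08)].min())
    return s
E
python3 - <<'E'
from h import *
from cell import arm
np.set_printoptions(precision=4,suppress=True)
s=look(arm,'4');p,R=s['tool_pos'],s['orientation']
t=cup(-183,55,110);print(t)
rows(p,R,[(t,tilt(A,0.7),10)])
E
```

```text
[ 0.7842  0.4854 -0.0718  1.941  -0.8847  0.9187  0.6017] [ 0.5269 -0.2336  0.1451] 
 [[ 0.5223  0.7322  0.437 ]
 [ 0.5621 -0.681   0.4693]
 [ 0.6413  0.0005 -0.7673]] 0.028244563422558495
side 529 axis [ 0.671   0.7411 -0.0222] yaw 0.8350441831820362 centre-in-tool lateral -8.577796721183034e-05 width 0.028303637398090276 height vs tcp 0.01135275987663461 max fwd 0.13426182558712008 -0.03881819805166665
top 458 axis [ 0.6735  0.739  -0.0192] yaw 0.8317609185020235 centre-in-tool lateral -0.004881627433314247 width 0.0279890205091028 height vs tcp 0.00866639090868957 max fwd 0.13162502611268403 -0.04658057092189202
[0.4955 0.0457 0.11  ]
10 rows
[1.181, -2.132, 1.443, 0.045, 0.0, -0.054]
[1.292, -1.998, 1.537, 0.045, 0.0, -0.054]
[1.395, -1.854, 1.625, 0.045, 0.0, -0.054]
[1.49, -1.701, 1.706, 0.045, 0.0, -0.054]
[1.577, -1.539, 1.78, 0.045, 0.0, -0.054]
[1.654, -1.37, 1.847, 0.045, 0.0, -0.054]
[1.723, -1.194, 1.905, 0.045, 0.0, -0.054]
[1.781, -1.012, 1.956, 0.045, 0.0, -0.054]
[1.83, -0.825, 1.998, 0.045, 0.0, -0.054]
[1.869, -0.635, 2.032, 0.045, 0.0, -0.054]
```

{"name": "servo_tool", "arguments": {
  "deltas": [1.18, -2.13, 1.44, 0.045, 0, -0.054, 0, 1.29, -2, 1.54, 0.045, 0, -0.054, 0, 1.4, -1.85, 1.63, 0.045, 0, -0.054, 0, 1.49, -1.7, 1.71, 0.045, 0, -0.054, 0, 1.58, -1.54, 1.78, 0.045, 0, -0.054, 0, 1.65, -1.37, 1.85, 0.045, 0, -0.054, 0, 1.72, -1.19, 1.91, 0.045, 0, -0.054, 0, 1.78, -1.01, 1.96, 0.045, 0, -0.054, 0, 1.83, -0.83, 2, 0.045, 0, -0.054, 0, 1.87, -0.64, 2.03, 0.045, 0, -0.054, 0, 0, 0, 0, 0, 0, 0, 0, 0, 0, 0, 0, 0, 0, 0]
}}

```text
clock: 13.0
tool_pos: [0.494, 0.0486, 0.1075]
orientation: [[0.034, 0.999, 0.025], [0.764, -0.042, 0.643], [0.644, -0.002, -0.765]]
ft_force: [-0.1, -0.3, -0.3]
opening: 0.0282
grasp_force: 53.6
```

```bash
python3 - <<'E'
from h import *
from cell import arm
np.set_printoptions(precision=4,suppress=True)
s=look(arm,'5');p,R=s['tool_pos'],s['orientation']
d=p-O;print('cup xy',d@XC,d@YC,'phi',np.arctan2(R[0,1],-R[1,1]),'tilt',np.arctan2(np.hypot(*R[:2,2]),-R[2,2]))
import cv2
c=dict(np.load('side5.npz'));cv2.imwrite('pics/s5.png',cv2.resize(c['frame'][0:260,160:460],None,fx=2,fy=2,interpolation=2)[:,:,::-1])
E
```

```text
[ 0.4766  0.5266 -0.2809  2.0205 -0.7243  0.9002  0.7229] [0.494  0.0486 0.1075] 
 [[ 0.0338  0.9991  0.0253]
 [ 0.7644 -0.0421  0.6433]
 [ 0.6438 -0.0024 -0.7652]] 0.028189132022750765
side 389 axis [ 0.0293  0.9994 -0.0209] yaw 1.5414972494185486 centre-in-tool lateral 0.0012174490373534155 width 0.027796895841025702 height vs tcp 0.012561228033047005 max fwd 0.13614267666080937 -0.020471657357713644
top 412 axis [ 0.0502  0.9986 -0.0153] yaw 1.5205196049490013 centre-in-tool lateral -0.0030629495567303447 width 0.027981412089198014 height vs tcp 0.011349864108096915 max fwd 0.13093720663374128 -0.039880450528812526
cup xy -0.18013806372744476 0.05661890770707098 phi 1.528653500485429 tilt 0.699500544827847
```

View pics/s5.png

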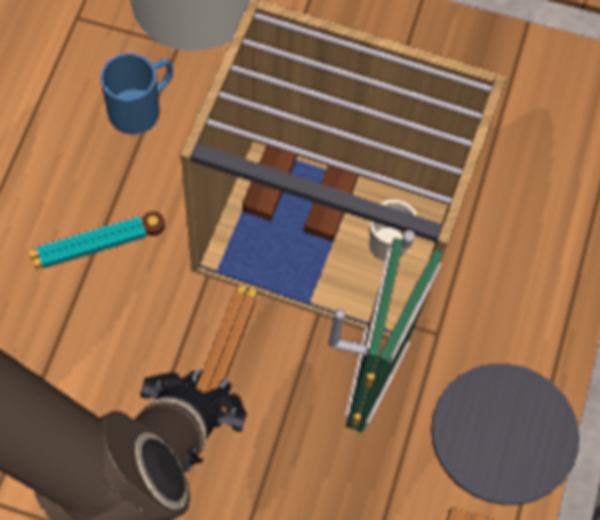

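```bash
python3 - <<'E'
from h import *
np.set_printoptions(precision=4,suppress=True)
for n in('side','top'):
    c=dict(np.load(n+'5.npz'));P=cloud(c);f=c["frame"].astype(int);R,G,B=f[...,0],f[...,1],f[...,2]
    ok=c["depth"]>0;D=P-O;x=D@XC;y=D@YC;z=P[...,2]
    b=ok&(B>R+20)&(z<.035)&(x>0)&(x<.22)&(abs(y)<.15)
    for lo in(.02,.06,.11,.13,.15,.18): 
        k=b&(abs(x-lo)<.012); 
        if k.sum()>5:print(n,'blue',lo,np.percentile(y[k],[3,97]),np.median(z[k]))
    w=ok&(R>G+15)&(R<130)&(z>.034)&(z<.05)&(x>.1)&(x<.21)&(y>-.05)&(y<.149)
    for lo in(.115,.14,.17): 
        k=w&(abs(x-lo)<.012);h=y[k]>.055
        if k.sum()>5: print(n,'blocks',lo,'low',np.percentile(y[k][~h],[3,97]) if (~h).any() else'', 'high',np.percentile(y[k][h],[3,97]) if h.any() else '',np.median(z[k]))
    m=ok&(R>G+25)&(x<-.055)&(x>-.14)&(abs(y-.055)<.03)&(abs(z-.115)<.02)
    for lo in(-.13,-.11,-.09,-.07):
        k=m&(abs(x-lo)<.01);print(n,'cal',lo,np.percentile(y[k],[3,50,97]),np.median(z[k]))
E
```

```text
side blue 0.02 [-0.0092  0.1178] 0.0173264764462
side blue 0.06 [-0.0101  0.1179] 0.017386390144799257
side blue 0.11 [-0.0076  0.1158] 0.017437031792995716
side blue 0.13 [0.0343 0.0771] 0.01734491379428349
side blue 0.15 [0.0338 0.077 ] 0.01698829099545973
side blue 0.18 [0.0365 0.0709] 0.020293287282769468
side blocks 0.115 low [-0.0151  0.0279] high [0.0788 0.1485] 0.04087048628297274
side blocks 0.14 low [-0.0156  0.0282] high [0.0785 0.1231] 0.04114127719457039
side blocks 0.17 low [-0.0143  0.0269] high [0.0808 0.1273] 0.041220482166096195
side cal -0.13 [0.042  0.0552 0.0698] 0.1204375589737886
side cal -0.11 [0.0417 0.0558 0.0703] 0.12109762551146797
side cal -0.09 [0.0422 0.0552 0.0696] 0.1201794102956566
side cal -0.07 [0.0426 0.0562 0.0703] 0.1208458572836113
top blue 0.02 [-0.0075  0.1185] 0.01607399232822615
top blue 0.06 [-0.0063  0.1197] 0.015667514913789704
top blue 0.11 [-0.0039  0.1161] 0.01597239355946911
top blue 0.13 [0.0344 0.0765] 0.01645012566341475
top blue 0.15 [0.0339 0.0774] 0.015994303665596954
top blue 0.18 [0.0347 0.0761] 0.0167978881848867
top blocks 0.115 low [-0.0095  0.0312] high [0.0825 0.1251] 0.03959497298496162
top blocks 0.14 low [-0.0105  0.03  ] high [0.0833 0.1238] 0.03988027018869322
top blocks 0.17 low [-0.0096  0.0308] high [0.0823 0.1248] 0.039977258097164015
top cal -0.13 [0.0464 0.0602 0.074 ] 0.11919300917800835
top cal -0.11 [0.0462 0.0598 0.0729] 0.11930446711031562
top cal -0.09 [0.0454 0.0604 0.0733] 0.11940781929100597
top cal -0.07 [0.0461 0.0603 0.0742] 0.1188844832291408
```

{"name": "servo_tool", "arguments": {
  "deltas": [1.18, 0.02, 1.39, 0, 0, 0, 0, 1.18, 0.02, 1.39, 0, 0, 0, 0, 1.18, 0.02, 1.39, 0, 0, 0, 0, 1.18, 0.02, 1.39, 0, 0, 0, 0, 1.18, 0.02, 1.39, 0, 0, 0, 0, 1.18, 0.02, 1.39, 0, 0, 0, 0, 1.18, 0.02, 1.39, 0, 0, 0, 0, 1.18, 0.02, 1.39, 0, 0, 0, 0, 1.18, 0.02, 1.39, 0, 0, 0, 0, 1.18, 0.02, 1.39, 0, 0, 0, 0, 1.18, 0.02, 1.39, 0, 0, 0, 0, 1.18, 0.02, 1.39, 0, 0, 0, 0, 1.18, 0.02, 1.39, 0, 0, 0, 0, 1.18, 0, 1.39, 0, 0, 0, 0, 0, 0, 0, 0, 0, 0, 0, 0, 0, 0, 0, 0, 0, 0]
}}

```text
clock: 14.7
tool_pos: [0.5084, 0.2986, 0.0648]
orientation: [[0.036, 0.999, 0.027], [0.765, -0.045, 0.643], [0.643, -0.002, -0.765]]
ft_force: [0.3, -0.1, -1.5]
opening: 0.0282
grasp_force: 53.6
```

```bash
python3 - <<'E'
from h import *
from cell import arm
import cv2
np.set_printoptions(precision=4,suppress=True)
s=arm.get_state();p,R=s['tool_pos'],s['orientation'];d=p-O;print(s['joints'],s['ft_force'],'cup',d@XC,d@YC,p[2],'phi',np.arctan2(R[0,1],-R[1,1]))
for n in('side','top'):
    c=arm.camera(n);np.savez(n+'6.npz',**c);P=cloud(c);f=c["frame"].astype(int);Rr,G,B=f[...,0],f[...,1],f[...,2]
    D=P-O;x=D@XC;y=D@YC;z=P[...,2]
    m=(c["depth"]>0)&(Rr>G+25)&(Rr>140)&(x>.06)&(x<.215)&(abs(y-.055)<.025)&(abs(z-.07)<.02)
    for lo in(.08,.12,.16,.19):
        k=m&(abs(x-lo)<.015)
        if k.sum()>4:print(n,'cal',lo,k.sum(),np.percentile(y[k],[3,50,97]),np.median(z[k]))
    if m.any():print(x[m].max())
c=dict(np.load('side6.npz'));cv2.imwrite('pics/s6.png',cv2.resize(c['frame'][0:200,200:460],None,fx=2.5,fy=2.5,interpolation=2)[:,:,::-1])
E
```

```text
[ 0.1308  0.6244 -0.4765  2.0534 -0.9468  0.4949  0.5589] [ 0.2689 -0.1492 -1.5025] cup 0.07023082319798021 0.05366480817626705 0.06482717487627997 phi 1.5254100279208291
side cal 0.08 76 [0.0402 0.0519 0.065 ] 0.07762962474573909
side cal 0.12 55 [0.0402 0.0537 0.066 ] 0.07762091241919555
side cal 0.16 63 [0.0403 0.0526 0.0657] 0.07851632392345298
side cal 0.19 52 [0.0403 0.0544 0.0664] 0.07677793186782556
0.20739384051685866
top cal 0.08 76 [0.0439 0.0545 0.0652] 0.0766022577014116
top cal 0.12 85 [0.0429 0.0556 0.0667] 0.07613411116043123
top cal 0.16 77 [0.0442 0.0549 0.066 ] 0.07677378986405681
top cal 0.19 87 [0.0432 0.0558 0.0669] 0.07634369710865196
0.20181613055882497
```

View pics/s6.png

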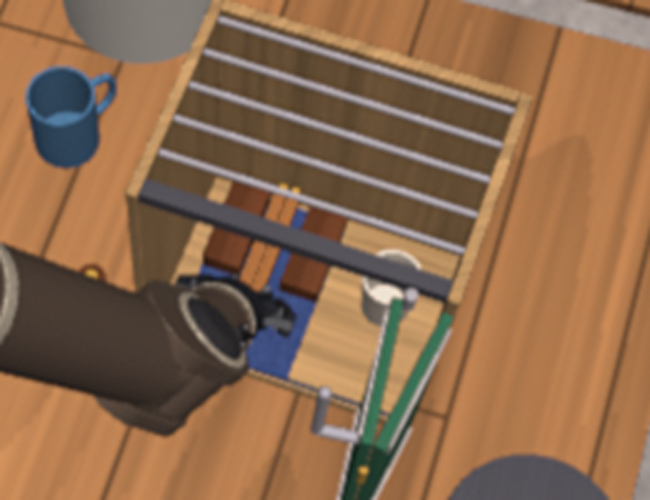

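The calipers line up over the slot, with tips at about (290,190) and the pivot just inside the doorway. Now I lower them.

{"name": "servo_tool", "arguments": {
  "deltas": [-0.51, 0, 0.61, 0, 0, 0, 0, -0.51, 0, 0.61, 0, 0, 0, 0, -0.51, 0, 0.61, 0, 0, 0, 0, -0.51, 0, 0.61, 0, 0, 0, 0, -0.19, 0, 0.23, 0, 0, 0, 0, -0.13, 0, 0.15, 0, 0, 0, 0, 0, 0, 0, 0, 0, 0, 0]
}}

```text
clock: 15.5
tool_pos: [0.5084, 0.2982, 0.0281]
orientation: [[0.037, 0.999, 0.028], [0.764, -0.046, 0.643], [0.644, -0.003, -0.765]]
ft_force: [0.5, 0.3, -1.0]
opening: 0.0287
grasp_force: 53.6
```

{"name": "servo_tool", "arguments": {
  "deltas": [-0.13, 0, 0.15, 0, 0, 0, 0, -0.13, 0, 0.15, 0, 0, 0, 0, 0, 0, 0, 0, 0, 0, 0]
}}

```text
clock: 15.8
tool_pos: [0.5085, 0.2981, 0.0243]
orientation: [[0.037, 0.999, 0.028], [0.765, -0.046, 0.643], [0.643, -0.002, -0.765]]
ft_force: [0.5, 0.7, -1.7]
opening: 0.0279
grasp_force: 53.6
```

{"name": "servo_tool", "arguments": {
  "deltas": [0, 0, 0, 0, 0, 0, 0.4, 0, 0, 0, 0, 0, 0, 0.5, 0, 0, 0, 0, 0, 0, 0.6, 0, 0, 0, 0, 0, 0, 0.6, 0, 0, -0.5, 0, 0, 0, 0.6, 0, 0, -1, 0, 0, 0, 0.6, 0, 0, -1.5, 0, 0, 0, 0.6, 0, 0, -2, 0, 0, 0, 0.6, 0, 0, -2, 0, 0, 0, 0.6, 0, 0, -2, 0, 0, 0, 0.6, 0, 0, -2, 0, 0, 0, 0.6, 0, 0, -2, 0, 0, 0, 0.6, 0, 0, -2, 0, 0, 0, 0.6, 0, 0, -2, 0, 0, 0, 0.6, 0, 0, -2, 0, 0, 0, 0.6, 0, 0, -2, 0, 0, 0, 0.6]
}}

```text
clock: 17.4
tool_pos: [0.5023, 0.162, 0.1864]
orientation: [[0.037, 0.999, 0.028], [0.765, -0.047, 0.642], [0.643, -0.002, -0.766]]
ft_force: [0.6, -0.5, -0.4]
opening: 0.0513
grasp_force: 0.0
```

```bash
python3 - <<'E'
from h import *
from cell import arm
import cv2
np.set_printoptions(precision=4,suppress=True)
for n in('side','top'):
    c=arm.camera(n);np.savez(n+'7.npz',**c);P=cloud(c);f=c["frame"].astype(int);Rr,G,B=f[...,0],f[...,1],f[...,2]
    D=P-O;x=D@XC;y=D@YC;z=P[...,2]
    m=(c["depth"]>0)&(Rr>G+25)&(Rr>130)&(x>-.02)&(x<.215)&(abs(y-.055)<.026)&(z<.05)&(z>.022)
    for lo in(.02,.05,.08,.12,.16,.19):
        k=m&(abs(x-lo)<.015)
        if k.sum()>4:print(n,'cal',lo,k.sum(),np.percentile(y[k],[3,50,97]),np.median(z[k]))
    if m.any():print(x[m].min(),x[m].max())
c=dict(np.load('side7.npz'));cv2.imwrite('pics/s7.png',cv2.resize(c['frame'][0:200,200:460],None,fx=2.5,fy=2.5,interpolation=2)[:,:,::-1])
E
```

```text
side cal 0.02 28 [0.0452 0.0529 0.0603] 0.03601408332747358
side cal 0.05 93 [0.0385 0.0528 0.0656] 0.035302829995749185
side cal 0.08 96 [0.0388 0.0528 0.0662] 0.03570523386593116
side cal 0.12 94 [0.0395 0.0523 0.0669] 0.03574082867268058
side cal 0.16 7 [0.0431 0.0576 0.0651] 0.030564830846001145
side cal 0.19 59 [0.0417 0.0552 0.0674] 0.03441416534966346
0.01464019944178118 0.20247653687352443
top cal 0.02 30 [0.0464 0.0544 0.0623] 0.03525521889378136
top cal 0.05 56 [0.0421 0.0551 0.0661] 0.03434467993085488
top cal 0.08 49 [0.0436 0.0548 0.0679] 0.03418560827021633
top cal 0.12 79 [0.0435 0.0561 0.0689] 0.03423772502879907
top cal 0.16 93 [0.0435 0.0566 0.0681] 0.03319759071297623
top cal 0.19 73 [0.0447 0.0559 0.0692] 0.03352341402652792
0.014743614209365591 0.210987577015667
```

View pics/s7.png

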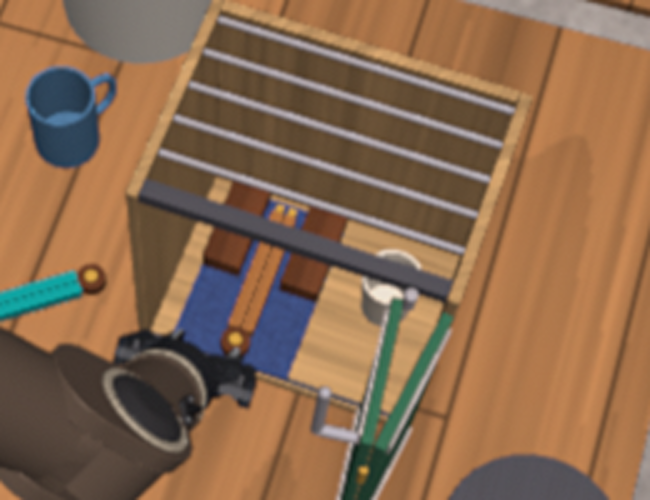

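The calipers lie shut and flat in the slot, pivot at (235,342) inside the doorway, with the door folded and the cup in place. The gripper is clear, so I hand in.

```bash
python3 -c "
from cell import arm
print(arm.close_job())"
```

```text
the job is handed in; nothing more can be done
None
```

I handed the job in at about 17.5 s of the 67 s. The last camera check showed the door folded open, the calipers shut and flat in the slot with the pivot about 25 mm inside the doorway, and the cup in place. The bowl and jar were not re-measured at the end, and no verdict came back from the hand-in.

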